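# Calibrate the bench scale through its recessed key

## Task

Calibrate the bench scale, whose brass reference weight already stands on the pan: with a fingertip push the sliding cover all the way off the round well, then reach into the well, press its sunken key right down to the stop and hold it down for a good second, let it come up, and push the cover fully shut over the well again. Do not press the key in the square well, and leave the brass weight and the things lying round the scale where they are.

Things in the scene. Friction and masses are not known exactly. Their poses are not given: they have to be found in the camera images.
- scale: Grey bench scale fixed to the table, 210 (x) x 192 (y) mm. Origin: centre of its underside; +x to its rear, +y to its left, front edge (at x = -100 mm) toward the robot. The front 78 mm is a flat console, 36 mm high, with a row of two wells at x = -61: square at y = -68, round at y = -6. Behind it a black display bar across (x = -23 to 10, 57 mm high), then the pan. The shut cover lies over the round well.
- round_well (a point): Centre of the round well's mouth, level with the console's top (36 mm above the table). The well is 44 mm across and 28 mm deep with upright walls. Centred in it is a flat black round key 32 mm across, its top 14 mm below the mouth (22 mm above the table) when up.
- round_key (a joint): How far the round key is pressed down, m: 0 up, 0.006 on its stop (top then 20 mm below the mouth, 16 mm above the table). Spring: starts to move at about 1.2 N, 4.8 N holds it on the stop; it springs back up when let go.
- square_well (a point): Centre of the square well's mouth, level with the console's top; 40 x 40 mm, with an identical sunken but square key, 28 x 28 mm, always uncovered. To be left alone.
- square_key (a joint): How far the square key is pressed, m: 0 up, 0.006 down. Must stay up.
- cover_ridge (a point): Centre of the top of the cover's ridge, 53.5 mm above the table. The black cover is a plate 57 (x) x 58 (y) mm, its top 40.5 mm above the table, between two low rails. The ridge across its middle stands 13 mm above the plate, 40 mm long along the scale's x, 8 mm thick along y, with upright faces to push against. The cover cannot lift or turn.
- cover (a joint): Travel of the cover along the scale's +y, m: 0 fully shut, centred over the round well; 0.063 fully open, on its stop, well uncovered. It stays where it is left; about 1.2 N of friction. It starts shut or up to 6 mm from shut.
- pan_top (a point): Centre of the top of the steel pan, 96 (x) x 176 (y) mm, 53 mm above the table, at the rear of the scale.
- brass_weight: Square brass weight with a small knob on top, 50 x 50 x 42 mm, 0.56 kg, standing loose on the pan. Origin: centre of its underside.
- reel: Wooden thread reel, 35 mm across and 44 mm tall, standing to the left of the scale and of the wax. Origin: centre of its underside. A bystander.
- wax: Yellow cake of beeswax, 38 x 52 x 18 mm, lying by the left front corner of the scale. Origin: centre of its underside. A bystander.
- tape: Roll of masking tape lying flat, 88 mm across and 24 mm tall. It lies to the left of the scale and of the reel. Origin: centre of its underside. A bystander.
Not all that is in view belongs to the job. Leave any turquoise look-alike of the brass_weight alone.

How it is judged:
By the outcome, as a careful person would: the job done as asked, in the order asked, and still so for the second after the job is handed in, with the robot touching nothing.
It also fails if it takes over 51 s, if anything falls off the work surface, if the arm or the gripper's body presses on something with over 40 N, if the wrist force passes 120 N, or if a joint passes its speed limit or range.

## Robot

A 6-joint arm with a two-finger parallel gripper is mounted at the origin on a cart in front of the work surface, level with it; the furniture and walls round the work are solid. World frame = base frame: x ahead of the robot, y to its left, z up, the work surface at z = 0. Lengths are in m, angles in rad, forces in N, time in s.
With the tool pointing down it reaches from about 0.35 to 0.975 m from the base axis. Payload 4.9 kg.
Tool frame: the origin (TCP) lies at the very end of the fingers, on their centre line; the grasp point (between the pads) lies 19 mm behind it; z points along the fingers, y is the line along which they close (so a half turn about z gives the same grasp; the last joint's range is limited). The gripper opens to 85 mm and grips with 20 to 120 N. Pads are 22 mm wide; open, the fingers measure 114 mm over their backs; the gripper's body (76 mm by 85 mm) begins 54 mm behind the grasp point. The pads swing forward as they close: fully open they stand 13 mm farther back than shut.
Start: joints at [-1.322, 0.053, 1.613, -0, 1.476, -0.119], TCP at [0.225, -0.583, 0.231] pointing down, gripper open.
Joint ranges: [-3.01, 3.01], [-1.01, 2.22], [0.06, 2.58], [-1.02, 4.17], [0.09, 2.62], [-3.14, 3.14]. Speed limits (rad/s): [2.57, 2.57, 3.14, 3.14, 3.14, 3.14].

## Interface

Orientations are given as a unit quaternion [w, x, y, z].
In Python, from plant import manip gives the robot as it stands.
- The arm moves only by the tool play_rows, never from a script. Its argument "series" is a list that holds one entry, the list of rows, each a list of 7 numbers: the shift along the world's x, y, z in m, then the turn, a rotation vector about the world's x, y, z in degrees, then the opening, from 0 (shut) to 1 (fully open). In form: [[[dx, dy, dz, rx, ry, rz, grip], ...]]. A call has 1 to 10 rows; each row shifts and turns the commanded pose from where the row before left it; what a row does not reach is not made up. A row lasts 1/10 s, in which the tool goes at most 50 mm and 8.59 degrees, less where a joint would pass 70% of its speed; a pose out of reach is approached as far as the arm can. A call with a gripper value outside its range is refused whole. The fingers move at their own pace and stop on an object; the grip force is fixed at half the most. Time passes only in rows, so rows that do not move let the fingers close. It gives the time, the measured TCP pose, the force, the opening and the grip force at its end, in the units of the state.
- manip.state(): the state, without advancing time (a new reading comes with each control period).
- manip.grab_frame(name): name is "scene" or "top"; returns a dict with "frame" (480x640x3 uint8, blue, green, red), "mtx" (3x3 intrinsics, pixels), "R" (3x3) and "t" (3): a world point X has camera coordinates R X + t. Camera axes: x right, y down, z forward; pixel columns grow to the right and rows downward; lengths in m; the calibration is good to about 2 mm. A picture is of the moment at which its call begins. There is no depth.
- manip.job_done(): hands the job in; it is judged then, once.
The state is a dict: "time": time; "joint_pos": joint angles; "joint_vel": joint speeds; "joint_efforts": joint torques, N m; "tool_pos": TCP position; "tool_rot": TCP orientation; "contact_force": force on the tool from outside, world axes, zero at the start; "ft_torque": the same for the moment, N m; "gripper_width": opening from 0.0 (shut) to 1.0 (fully open); "grasp_force": force on a finger pad.
Only numpy, scipy, OpenCV 4.12 (cv2) and the standard library are available. Lean on these libraries where they do the work, as an engineer would, in place of code of your own. Each camera call takes 0.05 s, during which the arm holds its last target. There are 200 camera calls.

## Working session

There is one attempt and no reset: what is moved stays moved. The work goes in short steps, Python scripts to look and compute and a tool call to move; the robot and the scene stay as the last step left them, time stands still between calls to the robot, and variables do not carry over. Pictures are saved under pics/ and viewed, at most 10 in all, crops included, and the job is handed in when it is done.

Besides the shell and the picture viewer there is one more tool, called after ">>>" as name(argument=value, ...), one argument or row to a line, values as JSON. play_rows: Moves the arm, as the interface text tells. Its arguments: {"type":"object","properties":{"series":{"type":"array"}},"required":["series"]}

```bash
mkdir -p pics
cat > h.py <<'E'
import numpy as np, cv2
from plant import manip
def ray(f,uv,z):
    K,R,t=map(np.array,(f["mtx"],f["R"],f["t"]))
    c=-R.T@t; d=R.T@np.linalg.solve(K,[uv[0],uv[1],1.]); return c+d*(z-c[2])/d[2]
def proj(f,X):
    K,R,t=map(np.array,(f["mtx"],f["R"],f["t"])); p=K@(R@np.array(X)+t); return p[:2]/p[2]
E
python3 - <<'E'
from h import *
for n in("top","scene"):
    f=manip.grab_frame(n); cv2.imwrite(f"pics/{n}0.png",f["frame"]); R=np.array(f["R"]);print(n,(-R.T@np.array(f["t"])).round(3),R.round(2).tolist(), np.array(f["mtx"])[0,0])
print(manip.state())
E
```

```text
top [ 0.464 -0.205  1.007] [[0.02, -1.0, -0.01], [-1.0, -0.02, -0.09], [0.09, 0.01, -1.0]] 461.6238081134961
scene [0.171 0.403 0.879] [[-0.84, -0.54, 0.01], [-0.41, 0.64, -0.65], [0.34, -0.55, -0.76]] 592.0350295117397
{'time': 0.1, 'joint_pos': array([-1.32199892e+00,  5.33038972e-02,  1.61419018e+00,  8.26129815e-06,
        1.47600083e+00, -1.19020707e-01]), 'joint_vel': array([ 1.87555601e-03, -1.31712734e-03, -3.01039826e-03,  1.32779714e-03,
        4.63372934e-04, -1.70608818e-07]), 'joint_efforts': array([-9.80751292e-05, -3.94906819e+01, -3.71362817e+01, -1.10682315e-04,
        3.93336915e-03,  4.97916332e-06]), 'tool_pos': array([ 0.22458487, -0.58263592,  0.23015786]), 'tool_rot': array([-9.49392993e-04,  9.83135969e-01,  1.82873625e-01, -5.75707498e-05]), 'contact_force': array([-0.22757956, -0.16225947, -0.1049461 ]), 'ft_torque': array([ 0.00783474,  0.02760255, -0.01258445]), 'grasp_force': 0.0, 'gripper_width': 0.9994654554358648}
```

View pics/top0.png

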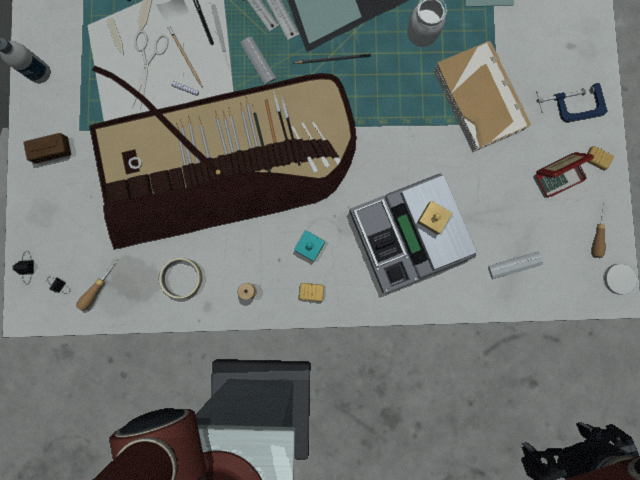

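View pics/scene0.png

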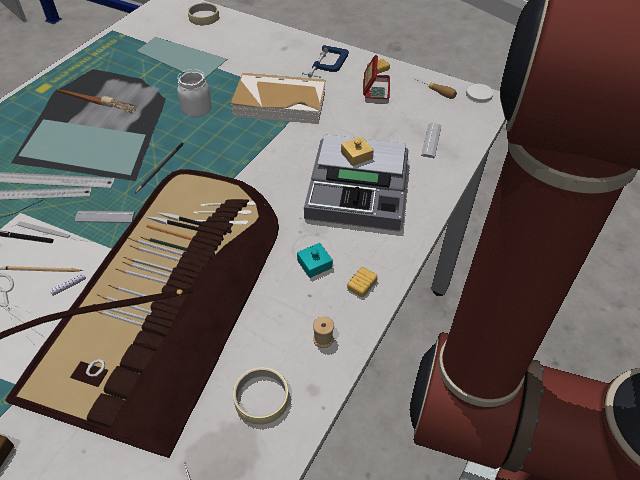

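The top view shows the scale at about (412,235). Its console faces image-left, the display bar is at (405,230), and the brass weight is on the pan at (435,217). The cover with its ridge is at about (383,243) and the square well at (397,272). The turquoise look-alike at (310,245) is off the scale.

Things that could be mistaken for the target: the black cover (383,243) over the round well, the square well (397,272), and the display (405,230). I choose (383,243) and will check it in a close crop.

Run:
```python
from h import *
t=cv2.imread("pics/top0.png")[170:302,342:482]; s=cv2.imread("pics/scene0.png")[125:235,295:415]
a=cv2.resize(t,(560,528),interpolation=cv2.INTER_CUBIC)
cv2.imwrite("pics/c1.png",a); cv2.imwrite("pics/c2.png",cv2.resize(s,None,fx=5,fy=5,interpolation=cv2.INTER_CUBIC))
```

```text
(no output)
```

View pics/c1.png

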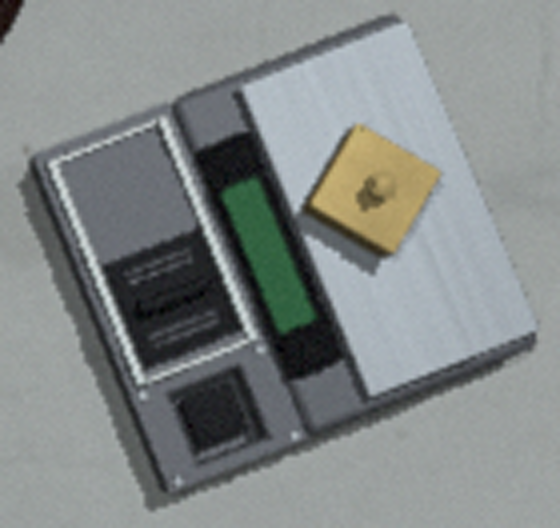

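View pics/c2.png

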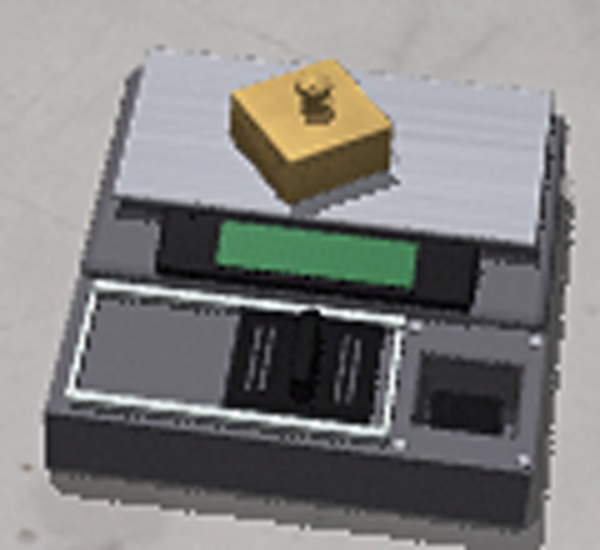

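Both crops confirm the choice: the black cover with its ridge lies between white rails (top crop 172,302), next to the always-open square well (219,415). The brass weight is on the pan. Next I fit the scale's pose.

```bash
cat >> h.py <<'E'
def fit(P,Q):
    P,Q=np.array(P),np.array(Q); a,b=P-P.mean(0),Q-Q.mean(0)
    th=np.arctan2((a[:,0]*b[:,1]-a[:,1]*b[:,0]).sum(),(a*b).sum())
    R=np.array([[np.cos(th),-np.sin(th)],[np.sin(th),np.cos(th)]]); o=Q.mean(0)-R@P.mean(0)
    return th,R,o,np.linalg.norm((P@R.T+o)-Q,axis=1)
E
python3 - <<'E'
from h import *
ft=manip.grab_frame("top"); fs=manip.grab_frame("scene")
T=lambda p,z: ray(ft,(p[0]/4+341.6,p[1]/4+169.6),z)[:2]
S=lambda p,z: ray(fs,(p[0]/5+294.6,p[1]/5+124.6),z)[:2]
P=[(-.1,.096),(-.1,-.096),(-.023,.096),(-.023,-.096),(-.061,-.068)]
A=[T(p,.036) for p in[(40,160),(165,490),(180,100),(310,435),(219,415)]]
B=[S(p,.036) for p in[(47,412),(530,475),(88,275),(545,322),(467,392)]]
for n,Q in(("top",A),("scene",B),("both",A+B)):
    th,R,o,e=fit(P*(len(Q)//5),Q); print(n,np.degrees(th).round(2),o.round(4),(e*1e3).round(1))
loc=lambda q:(R.T@(q-o)).round(4)
print("plate left edge",loc(T((150,248),.0405)),loc(S((233,357),.0405)))
print("ridge",loc(S((305,350),.0535)))
for n,p in(("round",(-.061,-.006)),("openridge",(-.061,.057)),("sq",(-.061,-.068))): print(n,(R@p+o).round(4))
print("axes",R.round(4).tolist())
cv2.imwrite
E
```

```text
top -68.34 [ 0.5702 -0.4008] [4.8 3.1 2.6 3.1 0.9]
scene -66.94 [ 0.57   -0.3968] [1.5 3.4 3.8 5.2 2.1]
both -67.64 [ 0.5701 -0.3988] [4.2 3.  5.7 3.4 0.8 4.5 3.9 3.9 4.7 3. ]
plate left edge [-0.0624  0.0272] [-0.0656  0.0268]
ridge [-0.0695 -0.0019]
round [ 0.5413 -0.3447]
openridge [ 0.5996 -0.3207]
sq [ 0.484  -0.3683]
axes [[0.3805, 0.9248], [-0.9248, 0.3805]]
```

>>> play_rows(
  series=[
    [[0.033,0.0256,-0.01,0,0,0,0],[0.033,0.0256,-0.01,0,0,0,0],[0.033,0.0256,-0.01,0,0,0,0],[0.033,0.0256,-0.01,0,0,0,0],[0.033,0.0256,-0.01,0,0,0,0],[0.033,0.0256,-0.01,0,0,0,0],[0.033,0.0256,-0.01,0,0,0,0],[0.033,0.0256,-0.01,0,0,0,0],[0.033,0.0252,-0.01,0,0,0,0],[0,0,0,0,0,0,0]],
  ],
)

```text
time: 1.2
tool_pos: [0.5238, -0.3492, 0.1391]
tool_rot: [-0.002, 0.983, 0.185, -0.0]
contact_force: [-1.5, -0.4, -0.1]
gripper_width: 0.001
grasp_force: 0.0
```

Run:
```python
from h import *
t=manip.grab_frame("top")["frame"][160:310,320:470]; f=manip.grab_frame("scene");s=f["frame"][80:240,280:430]
cv2.imwrite("pics/c3.png",np.hstack([cv2.resize(t,(400,400),interpolation=2),cv2.resize(s,(400,400),interpolation=2)]))
s=manip.state();print(s["tool_pos"],s["tool_rot"],s["gripper_width"],s["contact_force"],s["time"])
```

```text
[ 0.52181968 -0.35241918  0.14059791] [-3.73352335e-04  9.82962463e-01  1.83804919e-01 -6.38755390e-04] -8.777139549075147e-05 [-0.50844467 -0.04125394 -0.09478901] 1.3
```

View pics/c3.png

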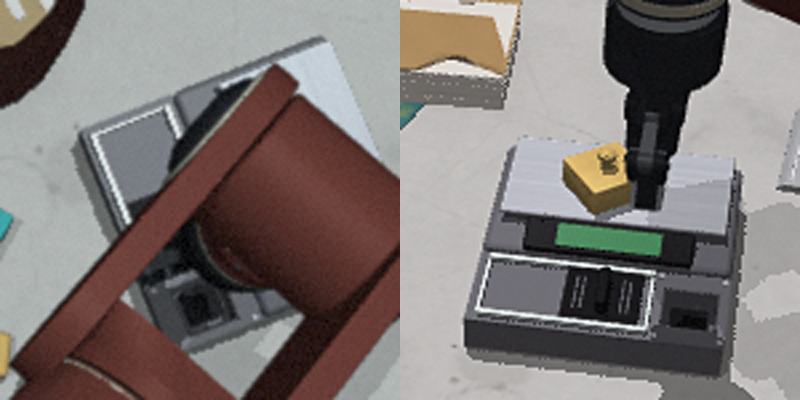

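The left half (top view) is blocked by the arm. In the right half (scene view) the shut fingers hang at (648,205), above the scale, and the cover and ridge are clear at (603,290). I descend in steps.

>>> play_rows(
  series=[
    [[0,0,-0.025,0,0,0,0],[0,0,-0.025,0,0,0,0],[0,0,-0.025,0,0,0,0],[0,0,-0.01,0,0,0,0],[0,0,0,0,0,0,0]],
  ],
)

```text
time: 1.8
tool_pos: [0.52, -0.3533, 0.0547]
tool_rot: [-0.001, 0.983, 0.182, -0.001]
contact_force: [0.1, 0.0, 0.0]
gripper_width: -0.0
grasp_force: 0.0
```

Run:
```python
from h import *
f=manip.grab_frame("scene");s=f["frame"][110:240,290:420]
cv2.imwrite("pics/c4.png",cv2.resize(s,(585,585),interpolation=2))
s=manip.state();print(s["tool_pos"],s["contact_force"],s["time"],((proj(f,s["tool_pos"])-[290,110])*4.5))
```

```text
[ 0.5210671  -0.35388285  0.05640998] [-0.48116432 -0.65349308  1.25971065] 1.85 [358.33833775 368.76060369]
```

View pics/c4.png

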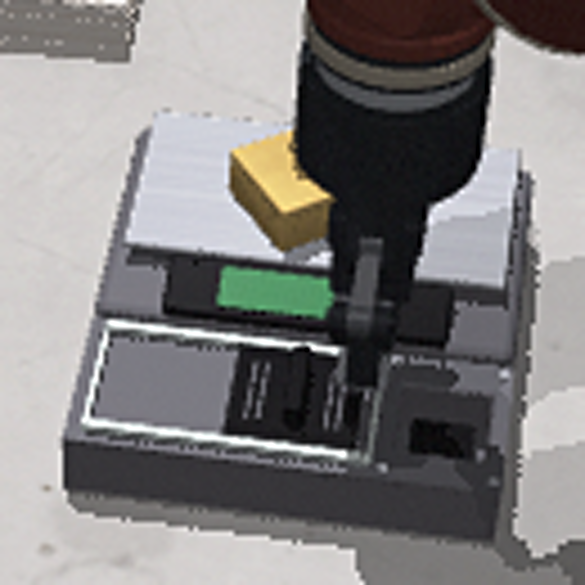

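Run:
```python
from h import *
f=manip.grab_frame("scene")
r=lambda p,z: ray(f,np.array(p)/4.5+[289.6,109.6],z)[:2]
th=np.radians(-67.64);R=np.array([[np.cos(th),-np.sin(th)],[np.sin(th),np.cos(th)]]);o=np.array([.5701,-.3988])
L=lambda q:(R.T@(q-o)*1e3).round(1)
a,b=r((305,347),.0535),r((295,428),.0535)
print("ridge ends",L(a),L(b))
print("tool",L(manip.state()["tool_pos"][:2]))
c=[r(p,.036) for p in [(103,318),(65,435),(513,358),(505,542-48)]]
print("console corners",[L(q) for q in c])
print("sqwell",[L(r(p,.036)) for p in[(398,362),(495,375),(487,462),(390,447)]])
print("tip lowest corner",L(r((377,385),.0564)),L(r((347,380),.0564)))
```

```text
ridge ends [-47.   -2.5] [-97.   -4.7]
tool [-59.5 -27.7]
console corners [array([-27. ,  91.7]), array([-102.4,   95. ]), array([-19.2, -94.1]), array([-102.8,  -97.3])]
sqwell [array([-31. , -43.5]), array([-31.4, -87. ]), array([-85.4, -88.1]), array([-84. , -45.7])]
tip lowest corner [-67.7 -36.5] [-67.  -23.3]
```

>>> play_rows(
  series=[
    [[0,0,-0.009,0,0,0,0],[0,0,0,0,0,0,0],[0.0065,0.0027,0,0,0,0,0],[0.0065,0.0027,0,0,0,0,0],[0.0065,0.0027,0,0,0,0,0],[0.0065,0.0027,0,0,0,0,0],[0.0065,0.0027,0,0,0,0,0],[0.0065,0.0027,0,0,0,0,0],[0.0065,0.0027,0,0,0,0,0],[0.0065,0.0027,0,0,0,0,0]],
  ],
)

```text
time: 2.9
tool_pos: [0.5743, -0.3313, 0.0473]
tool_rot: [-0.0, 0.983, 0.183, -0.0]
contact_force: [-0.9, 0.2, 0.6]
gripper_width: 0.005
grasp_force: 0.7
```

>>> play_rows(
  series=[
    [[0.0046,0.0019,0,0,0,0,0],[0.0046,0.0019,0,0,0,0,0],[0,0,0,0,0,0,0]],
  ],
)

```text
time: 3.2
tool_pos: [0.5836, -0.3274, 0.0472]
tool_rot: [-0.0, 0.983, 0.183, 0.0]
contact_force: [-0.1, -1.0, -0.3]
gripper_width: -0.0
grasp_force: 0.0
```

>>> play_rows(
  series=[
    [[0.0028,0.0011,0,0,0,0,0],[0,0,0,0,0,0,0]],
  ],
)

```text
time: 3.4
tool_pos: [0.5858, -0.3265, 0.0471]
tool_rot: [-0.0, 0.983, 0.183, 0.0]
contact_force: [-0.1, 0.6, -0.1]
gripper_width: -0.003
grasp_force: 0.0
```

>>> play_rows(
  series=[
    [[0.0028,0.0011,0,0,0,0,0],[0,0,0,0,0,0,0]],
  ],
)

```text
time: 3.6
tool_pos: [0.5873, -0.3259, 0.0471]
tool_rot: [-0.0, 0.983, 0.183, -0.002]
contact_force: [-4.7, -1.7, 1.4]
gripper_width: -0.0
grasp_force: 2.6
```

Run:
```python
from h import *
f=manip.grab_frame("scene");s=f["frame"][110:240,290:420]
cv2.imwrite("pics/c5.png",cv2.resize(s,(585,585),interpolation=2))
s=manip.state();print(s["tool_pos"],s["contact_force"],s["time"],((proj(f,s["tool_pos"])-[290,110])*4.5))
```

```text
[ 0.58725574 -0.32594294  0.04707213] [-4.75193558 -0.95769718  2.27522473] 3.65 [194.86629259 364.09456876]
```

View pics/c5.png

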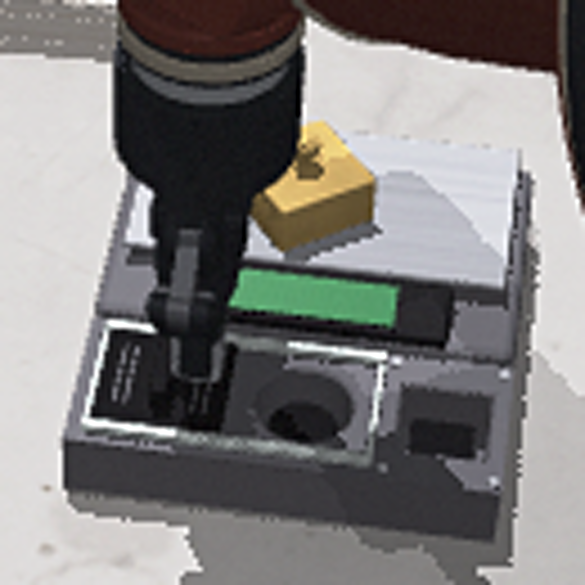

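The cover is on its stop: the plate sits at the left end of the rails and the contact force jumped to about 5 N. The round well is fully open, with its mouth centred near (305,405) in the crop. I measure that centre.

Run:
```python
from h import *
f=manip.grab_frame("scene")
r=lambda p,z: ray(f,np.array(p)/4.5+[289.6,109.6],z)[:2]
th=np.radians(-67.64);R=np.array([[np.cos(th),-np.sin(th)],[np.sin(th),np.cos(th)]]);o=np.array([.5701,-.3988])
L=lambda q:(R.T@(q-o)*1e3).round(1)
for p in[(256,400),(355,410),(310,367),(300,443),(305,405)]: print(p,L(r(p,.036)))
print("sq",L(r((443,412),.036)))
t=manip.state()["tool_pos"];print("tool",L(t[:2]),t)
# dark/light check of mouth: try Hough-free contour in top view if visible
g=manip.grab_frame("top"); print(proj(g,[.5413,-.3447,.036]))
s=g["frame"][195:285,345:435]; cv2.imwrite("pics/c6.png",cv2.resize(s,(540,540),interpolation=2))
```

```text
(256, 400) [-66.1  15.9]
(355, 410) [-64.4 -28. ]
(310, 367) [-41.3  -5. ]
(300, 443) [-88.7  -6.7]
(305, 405) [-65.3  -5.9]
sq [-58.6 -66.4]
tool [-60.9  43.6] [ 0.58726102 -0.32593505  0.04708937]
[385.29532496 246.19627079]
```

View pics/c6.png

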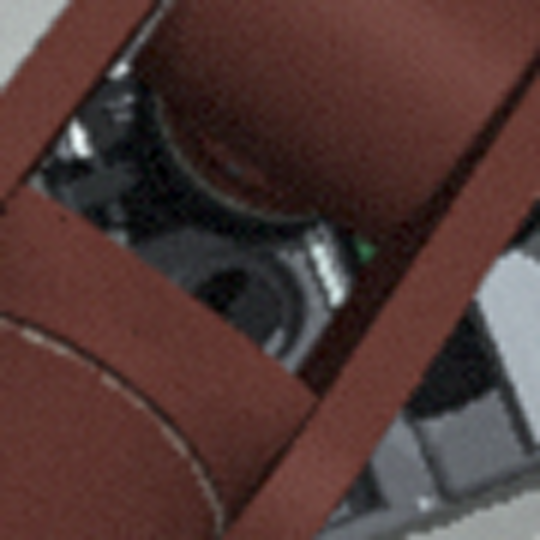

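The top crop shows the round well's right rim, with the mouth centred near (244,308). That is within about 2 mm of the predicted (244,310). I do one numeric check of the rim in the scene view.

Run:
```python
from h import *
f=manip.grab_frame("scene");g=cv2.cvtColor(f["frame"],cv2.COLOR_BGR2GRAY)
th=np.radians(-67.64);R=np.array([[np.cos(th),-np.sin(th)],[np.sin(th),np.cos(th)]]);o=np.array([.5701,-.3988])
# rectify console plane z=.036 to 0.25 mm/px: columns = -y (scale), rows = -x
src=[];dst=[]
for x,y in[(-.11,.1),(-.11,-.1),(-.01,.1),(-.01,-.1)]:
    src.append(proj(f,[*(R@[x,y]+o),.036]));dst.append([(.1-y)*4000,(-.01-x)*4000])
H=cv2.getPerspectiveTransform(np.float32(src),np.float32(dst))
w=cv2.warpPerspective(f["frame"],H,(800,400),flags=2)
for y in(-.006,-.068):
    for dx in(0,):
        c=int((.1-y)*4000); r=int(.051*4000)
        for i in range(0,400,100): cv2.line(w,(c,i),(c,i+8),(0,0,255),1)
        cv2.drawMarker(w,(c,r),(0,0,255),0,12)
cv2.circle(w,(424,204),88,(0,255,0),1); cv2.rectangle(w,(672-80,204-80),(672+80,204+80),(0,255,0),1)
cv2.imwrite("pics/c7.png",w)
```

```text
(no output)
```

View pics/c7.png

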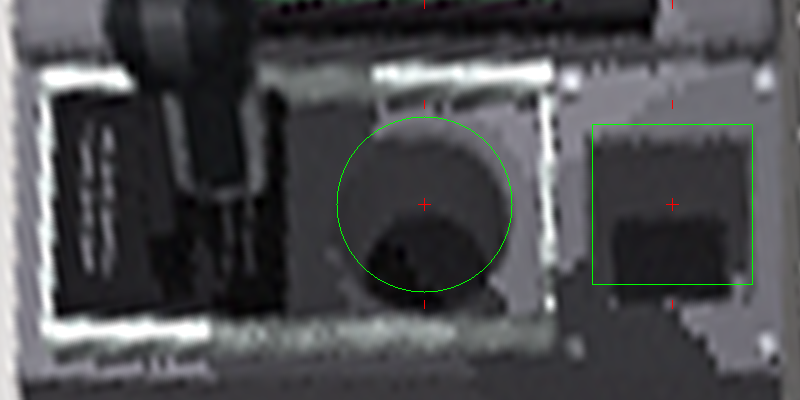

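Both wells' mouths sit about 4 mm nearer the front than the fit in this view: the round one is at local x ≈ -65 and the top view gives about -63. I use x = -64, y = -5.5. Next I back off, lift and move over the well.

>>> play_rows(
  series=[
    [[-0.006,-0.0025,0,0,0,0,0],[0,0,0.025,0,0,0,0],[-0.02,-0.007,0.0,0,0,0,0],[-0.0216,-0.007,0,0,0,0,0],[0,0,0,0,0,0,0],[0,0,0,0,0,0,0],[0,0,0,0,0,0,0]],
  ],
)

```text
time: 4.5
tool_pos: [0.5416, -0.3419, 0.0724]
tool_rot: [0.0, 0.983, 0.183, 0.0]
contact_force: [0.6, -0.2, 0.2]
gripper_width: 0.004
grasp_force: 0.0
```

>>> play_rows(
  series=[
    [[-0.0005,0,-0.015,0,0,0,0],[0,0,-0.012,0,0,0,0],[0,0,-0.006,0,0,0,0],[0,0,-0.006,0,0,0,0],[0,0,-0.005,0,0,0,0],[0,0,0,0,0,0,0]],
  ],
)

```text
time: 5.1
tool_pos: [0.54, -0.3417, 0.0272]
tool_rot: [-0.001, 0.983, 0.183, -0.001]
contact_force: [-0.2, -0.2, 0.3]
gripper_width: 0.003
grasp_force: 0.0
```

The tip is 9 mm inside the well with no contact. Now I press.

>>> play_rows(
  series=[
    [[0,0,-0.004,0,0,0,0],[0,0,-0.003,0,0,0,0],[0,0,-0.002,0,0,0,0],[0,0,-0.002,0,0,0,0],[0,0,0,0,0,0,0]],
  ],
)

```text
time: 5.6
tool_pos: [0.5408, -0.3424, 0.0178]
tool_rot: [0.0, 0.983, 0.183, 0.0]
contact_force: [-0.5, 0.2, 4.6]
gripper_width: 0.003
grasp_force: 1.8
```

>>> play_rows(
  series=[
    [[0,0,-0.0015,0,0,0,0],[0,0,-0.001,0,0,0,0],[0,0,0,0,0,0,0]],
  ],
)

```text
time: 5.9
tool_pos: [0.5408, -0.3424, 0.016]
tool_rot: [0.0, 0.983, 0.183, 0.0]
contact_force: [-3.1, 0.2, 8.5]
gripper_width: -0.001
grasp_force: 4.0
```

>>> play_rows(
  series=[
    [[0,0,-0.001,0,0,0,0],[0,0,0,0,0,0,0],[0,0,0,0,0,0,0],[0,0,0,0,0,0,0],[0,0,0,0,0,0,0],[0,0,0,0,0,0,0],[0,0,0,0,0,0,0],[0,0,0,0,0,0,0],[0,0,0,0,0,0,0],[0,0,0,0,0,0,0]],
  ],
)

```text
time: 6.9
tool_pos: [0.5408, -0.3424, 0.0159]
tool_rot: [0.0, 0.983, 0.183, 0.0]
contact_force: [-4.1, 2.5, 12.2]
gripper_width: 0.001
grasp_force: 6.2
```

>>> play_rows(
  series=[
    [[0,0,0,0,0,0,0],[0,0,0,0,0,0,0],[0,0,0,0,0,0,0],[0,0,0,0,0,0,0],[0,0,0,0,0,0,0],[0,0,0,0,0,0,0],[0,0,0,0,0,0,0],[0,0,0,0,0,0,0]],
  ],
)

```text
time: 7.7
tool_pos: [0.5408, -0.3424, 0.0159]
tool_rot: [0.0, 0.983, 0.183, 0.0]
contact_force: [-3.6, 2.0, 12.2]
gripper_width: -0.006
grasp_force: 6.2
```

>>> play_rows(
  series=[
    [[0,0,0.006,0,0,0,0],[0,0,0.012,0,0,0,0],[0,0,0.02,0,0,0,0],[0,0,0.022,0,0,0,0],[0,0,0,0,0,0,0],[0.0275,0.0102,0,0,0,0,0],[0.0275,0.0102,0,0,0,0,0],[0.0275,0.0102,0,0,0,0,0],[0,0,0,0,0,0,0],[0,0,0,0,0,0,0]],
  ],
)

```text
time: 8.7
tool_pos: [0.6224, -0.3108, 0.0722]
tool_rot: [-0.001, 0.983, 0.183, -0.001]
contact_force: [-0.1, 0.1, -0.8]
gripper_width: -0.002
grasp_force: 0.0
```

>>> play_rows(
  series=[
    [[0,0,-0.015,0,0,0,0],[0,0,-0.0105,0,0,0,0],[-0.0065,-0.0027,0,0,0,0,0],[-0.0065,-0.0027,0,0,0,0,0],[-0.0065,-0.0027,0,0,0,0,0],[-0.0065,-0.0027,0,0,0,0,0],[-0.0065,-0.0027,0,0,0,0,0],[-0.0065,-0.0027,0,0,0,0,0],[-0.0065,-0.0027,0,0,0,0,0],[-0.0065,-0.0027,0,0,0,0,0]],
  ],
)

```text
time: 9.7
tool_pos: [0.5707, -0.3336, 0.0488]
tool_rot: [0.0, 0.983, 0.183, 0.0]
contact_force: [1.4, 0.2, 0.2]
gripper_width: 0.002
grasp_force: 0.7
```

>>> play_rows(
  series=[
    [[-0.0046,-0.0019,0,0,0,0,0],[-0.0046,-0.0019,0,0,0,0,0],[0,0,0,0,0,0,0]],
  ],
)

```text
time: 10.0
tool_pos: [0.5611, -0.3373, 0.0484]
tool_rot: [0.0, 0.983, 0.183, -0.0]
contact_force: [0.5, 0.5, -0.4]
gripper_width: 0.004
grasp_force: 0.0
```

>>> play_rows(
  series=[
    [[-0.0028,-0.0011,0,0,0,0,0],[0,0,0,0,0,0,0]],
  ],
)

```text
time: 10.2
tool_pos: [0.5587, -0.338, 0.0482]
tool_rot: [-0.0, 0.983, 0.183, -0.0]
contact_force: [-0.9, 0.6, 0.0]
gripper_width: 0.001
grasp_force: 0.1
```

>>> play_rows(
  series=[
    [[-0.0028,-0.0011,0,0,0,0,0],[0,0,0,0,0,0,0]],
  ],
)

```text
time: 10.4
tool_pos: [0.5566, -0.3388, 0.0483]
tool_rot: [-0.0, 0.983, 0.183, 0.001]
contact_force: [3.1, 1.3, -1.1]
gripper_width: -0.001
grasp_force: 1.9
```

>>> play_rows(
  series=[
    [[-0.0014,-0.0006,0,0,0,0,0],[0,0,0,0,0,0,0]],
  ],
)

```text
time: 10.6
tool_pos: [0.5565, -0.3389, 0.0484]
tool_rot: [-0.0, 0.983, 0.183, 0.002]
contact_force: [8.4, 2.7, -2.7]
gripper_width: -0.0
grasp_force: 4.1
```

The cover is shut on its stop, and the stop-to-stop travel agrees with 63 mm. I retreat and check.

>>> play_rows(
  series=[
    [[0.004,0.0016,0,0,0,0,0],[0.002,0.0008,0,0,0,0,0],[0,0,0.03,0,0,0,0],[0,0,0.04,0,0,0,0],[0,0,0.04,0,0,0,0],[0,0,0.03,0,0,0,0],[0,0,0,0,0,0,0]],
  ],
)

```text
time: 11.3
tool_pos: [0.5629, -0.3394, 0.1952]
tool_rot: [0.004, 0.983, 0.183, 0.003]
contact_force: [-1.2, -0.8, 0.3]
gripper_width: -0.001
grasp_force: 0.0
```

Run:
```python
from h import *
f=manip.grab_frame("scene");s=f["frame"][110:300,250:440]
cv2.imwrite("pics/c8.png",cv2.resize(s,(590,590),interpolation=2))
s=manip.state();print(s["tool_pos"],s["contact_force"],s["time"])
```

```text
[ 0.56174646 -0.33850262  0.19186474] [ 0.92976127 -0.68854721 -0.47461054] 11.35
```

View pics/c8.png

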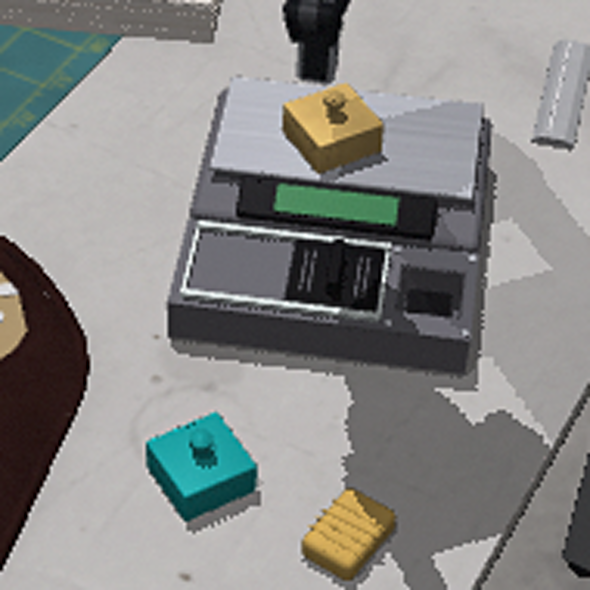

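The cover at (337,275) is shut against the right end of the rails. The weight at (333,130) and the bystanders in view are undisturbed, and the arm is clear.

```bash
python3 -c "
from plant import manip; print(manip.job_done())"
```

```text
the job is handed in; nothing more can be done
None
```

I opened the cover to its stop, held the round key on its stop for about 1.8 s and let it up, pushed the cover fully shut again, and handed the job in at about 11 s; the square key and the brass weight were not touched, and nothing in the final view had moved.

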